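Wind the chassis jig to its marker and slide the chassis home

TASK

Turn the jig's red-handled handwheel until the red pointer on the orange stop stands centred opposite the yellow marker, then slide the open steel chassis along the deck, without lifting it, so that it sits flat, flush against the back fence with its end flush against the stop. The stop must still be at the marker at the end. Do not push the stop with the robot, do not shift the blue wheel guard, and leave the other things on the bench where they are.

Things in the scene. Friction and masses are not known exactly. Their poses are not given: they have to be found in the camera images.
- jig: Fixed bench jig; place and yaw vary. Origin on the table surface, z up. Jig coordinates (mm) are used in all entries: dark deck x -170 to 100, y -110 to 370, top z 12; aluminium back fence, front face x 70, y -90 to 360, top z 52; white scale ledge behind it, x 85 to 137. Grey housings: 110 x 110, 58 high, under the wheel; 48 high at x 52 to 127, y -230 to -90.
- handwheel (a joint): Handwheel angle, rad, counter-clockwise positive from above, axis at jig x 0, y -190. Black rim, radius 70, top z 74. Four red upright handles, 20 diameter, on radius 70, z 70 to 114; at 0 they lie to jig +x, +y, -x, -y of the axis. Stiff (0.25 N m, 3.6 N at a handle), stays where left. +1 rad moves the stop 7 mm to jig +y (44 mm a turn): stop y = 7 mm x angle. Range +-10.5.
- wheel_hub (a point): Fixed point on the handwheel's axis at its underside, jig z 62; axes as the jig. A hub of 18 mm radius reaches to z 76, and a steel post of 9 mm radius runs on up the axis to the guard. The handles are fixed to the wheel, smooth and round, so a gripper of constant yaw can turn round the one it holds.
- guard (a joint): Angle, rad, of the blue wheel guard about the wheel axis, counter-clockwise positive; at 0 its middle points to jig +x. A flat sector over the rim, radius 34 to 96, edges at about 50 degrees either side of its middle (66 at its inner corners), on a 36 mm wide arm from the axis; z 119 to 124, screw head to 126. Handles pass beneath, fingers do not. Stiff; not to be moved. Direction varies.
- guard_edge (a point): Middle of the guard's outer edge, 96 mm from the wheel axis, jig z 119. A skirt hangs from that edge (radius 93 to 96) down to z 86.
- stop: Orange stop block, 88 (jig x) x 16 (jig y) x 34 mm, sliding along jig y in front of the back fence, with a black saddle of 15 mm width over the fence (top at z 66). Origin at the jig's origin height, at jig x 0 and the middle of its 16 mm thickness; the block spans jig x -20 to 68, z 14 to 48. Moved only by the handwheel, which holds it against about 35 N.
- stop_face (a point): Centre of the stop's face towards jig +y, which the chassis end meets; 8 mm to +y of the stop's middle, at jig x 20, z 32.
- pointer (a point): Tip of the red pointer on the stop's saddle, at the stop's middle, jig x 107, z 60.
- yellow_marker: Small yellow marker fixed on the white scale ledge beside the pointer's track: an upright 22 (x) x 8 (y) x 20 mm on a 14 mm wide foot, origin under its centre at jig x 123, z 52; axes as the jig. It marks the jig y to set; it stands at either side of the pointer.
- blue_marker: A blue marker of the same shape for another job, on the pointer's other side. Not the one to set.
- fence (a point): Point on the back fence's front face (jig x 70, y 130, z 32), axes as the jig.
- chassis: Open-topped steel chassis, 100 (x) x 140 (y) x 50 mm high, 3 mm walls, with a green circuit board inside and four black fan openings on its -x face; loose, about 0.6 kg (varies). Origin at the centre of its underside. Starts on the deck, on the stop's +y side, up to about 0.3 rad out of line with the jig. In the end its +x face meets the back fence and its -y end meets the stop.
- chassis_end (a point): Centre of the chassis's -y end face (70 mm from its centre), 20 mm above its underside.
- chassis_back (a point): Centre of the chassis's +x face (50 mm from its centre), 20 mm above its underside.
- spray_can: Bystander: can with blue label, 50 mm diameter, 140 mm tall, standing on the front of the deck; swaps places with the jar. Origin under its centre.
- screw_jar: Bystander: closed jar, 56 mm diameter, 75 mm tall, standing on the front of the deck. Origin under its centre.
- screwdriver: Bystander: yellow-handled screwdriver, 190 mm long, lying on the table beyond the handwheel.
- tape_roll: Bystander: black roll of tape, 100 mm diameter, 24 mm high, on the table behind the jig. Origin under its centre.
- green_bin: Bystander: green open bin, 100 x 150 x 65 mm, on the table behind the jig. Origin under its centre.
- cooling_fan: Bystander: black square fan, 92 x 92 x 25 mm, on the table behind the jig. Origin under its centre.
- steel_cover: Bystander: steel cover sheet, 103 x 143 x 12 mm, on the table past the deck's +y end. Origin under its centre.
Things that resemble listed ones, but are neither listed nor needed, are in the scene too. Of the things that look like the chassis, the middle-sized one is meant.

How it is judged:
On the way, in this order (a step that is already met when the one before it is completed fails the run):
1. the stop's pointer stands opposite the yellow marker, within 3 mm (y of pointer in the frame of yellow_marker between -0.003 and 0.003 m), for 0.3 s.
2. the chassis is flush against the back fence and the stop, with the pointer still at the marker (all of step 1 and y of chassis_end in the frame of stop_face between -0.003 and 0.004 m and x of chassis_back in the frame of fence between -0.004 and 0.003 m and angle between the y axis of chassis and the y axis of jig, either way round below 0.05 rad and angle between chassis's own z axis and vertical below 0.05 rad and z of chassis in the frame of jig between 0.008 and 0.017 m), for 0.2 s.
At the end, for the whole second after the job is handed in: The pointer is within 3 mm of the yellow marker along the scale; the chassis lies flat on the deck, its +x face within 4 mm of the back fence and its -y end within 4 mm of the stop, in line with the jig within 0.05 rad; chassis and wheel at rest (all of step 2 and linear speed of chassis below 0.01 m/s and velocity of joint handwheel between -0.05 and 0.05 rad/s); the robot touches nothing.
It fails at once if the robot pushes the stop itself (over 3 N) (contact force between any of the fingers, the arm and stop above 3 N).
It fails at once if the wheel guard is shifted by more than 10 mm (distance of guard_edge from where it was at the start of the episode above 0.01 m).
It fails at once if the chassis is lifted more than 15 mm off the deck (z of chassis in the frame of jig above 0.027 m).
It fails at once if the can or the jar is knocked over (angle between any of spray_can, screw_jar's own z axis and vertical above 0.6 rad).
It fails at once if a bystander is moved by more than 30 mm (distance of any of spray_can, screw_jar, screwdriver, tape_roll, green_bin, cooling_fan, steel_cover from where it was at the start of the episode above 0.03 m).
It also fails if it takes over 72 s, if anything falls off the work surface, if the arm or the gripper's body presses on something with over 40 N, if the wrist force passes 120 N, or if a joint passes its speed limit or range.

ROBOT

A 6-joint arm with a two-finger parallel gripper is mounted at the origin on the work surface. World frame = base frame: x ahead of the robot, y to its left, z up, the work surface at z = 0. Lengths are in m, angles in rad, forces in N, time in s.
With the tool pointing down it reaches from about 0.3 to 0.775 m from the base axis. Payload 14.6 kg.
Tool frame: the origin (TCP) lies on the centre line of the jaws, within the pads' length; the fingertips stand 19 mm ahead of it and the grasp point (between the pads) is the TCP; z points along the fingers, y is the line along which they close (so a half turn about z gives the same grasp; the last joint's range is limited). The gripper opens to 94 mm and grips with 3 to 60 N. Pads are 16 mm wide; open, the fingers measure 119 mm over their backs; the gripper's body (75 mm by 177 mm) begins 78 mm behind the grasp point.
Start: joints at [-0.067, 0.3, 1.521, -0, 1.321, -0.067], TCP at [0.55, -0, 0.224] pointing down, gripper open.
Joint ranges: [-3.03, 3.03], [-0.79, 2.21], [0.23, 2.52], [-1.04, 4.18], [0, 3.07], [-2.55, 2.55]. Speed limits (rad/s): [2.22, 2.22, 2.57, 3.14, 3.14, 3.14].

INTERFACE

Orientations are given as [roll, pitch, yaw] about the fixed x, y, z axes, in that order (R = Rz(yaw) Ry(pitch) Rx(roll)).
In Python, from station import get_obs, camera, workorder gives the robot as it stands.
- The arm moves only by the tool play_rows, never from a script. Its argument "motion" is a list that holds one entry, the list of rows, each a list of 7 numbers: the shift along the tool's x, y, z as a fraction of full scale, then the turn, a rotation vector about the tool's x, y, z as a fraction of full scale, then the opening, from -1 (shut) to 1 (fully open). In form: [[[x, y, z, ax, ay, az, grip], ...]]. A call has 1 to 10 rows; each row is the pose to reach, as a shift and turn from the pose commanded when the call began, along the tool's axes at that moment, turning the shorter way round; what a row does not reach only later rows make up. Full scale, the value 1, is 0.25 m for a shift and 2 pi rad for a turn. A row lasts 1/10 s, in which the tool goes at most 50 mm and 8.59 degrees, less where a joint would pass 70% of its speed; a pose out of reach is approached as far as the arm can. A call with a number of a shift or a turn outside -1 to 1 is refused whole. A call with a gripper value outside its range is refused whole. The fingers move at their own pace and stop on an object; "grip_force" is the grip in N (left out, the last holds). Time passes only in rows, so rows that repeat a pose let the fingers close. It gives the time, the measured TCP pose, the force, the opening and the grip force at its end, in the units of the state.
- get_obs(): the state, without advancing time (a new reading comes with each control period).
- camera(name): name is "scene" or "side" or "wrist"; returns a dict with "frame" (384x512x3 uint8, red, green, blue), "z_map" (384x512 float32, m along the optical axis (not along the pixel's ray), 0 where there is no reading), "camera_matrix" (3x3 intrinsics, pixels), "T" (4x4, takes a point from camera to world coordinates); the wrist camera has in their place "T_tool_cam" (4x4, takes a point from camera to tool coordinates, whose origin is the TCP and whose axes are the flange's). Camera axes: x right, y up, looking along -z (the intrinsics and any distortion apply to the point x, -y, -z); pixel columns grow to the right and rows downward; lengths in m; the calibration is good to about 2 mm. A picture is of the moment at which its call begins: read the wrist's pose just before it.
- workorder.hand_in(): hands the job in; it is judged then, once.
The state is a dict: "time_s": time; "qpos": joint angles; "joint_vel": joint speeds; "tau": joint torques, N m; "ee_pos": TCP position; "eef_rot": TCP orientation; "force": force on the tool from outside, world axes, zero at the start; "moment": the same for the moment, N m; "grip_width": finger opening in m; "grip_force": force on a finger pad.
Only numpy, scipy, OpenCV 4.12 (cv2) and the standard library are available. Lean on these libraries where they do the work, as an engineer would, in place of code of your own. Each camera call takes 0.05 s, during which the arm holds its last target. There are 200 camera calls.

## Working session

There is one attempt and no reset: what is moved stays moved. The work goes in short steps, Python scripts to look and compute and a tool call to move; the robot and the scene stay as the last step left them, time stands still between calls to the robot, and variables do not carry over. Pictures are saved under pics/ and viewed, at most 10 in all, crops included, and the job is handed in when it is done.

Besides the shell and the picture viewer there is one more tool, called after ">>>" as name([rows], argument=value, ...), one row to a line, values as JSON. play_rows: Moves the arm, as the interface text tells. Its arguments: {"type":"object","properties":{"motion":{"type":"array"},"grip_force":{"type":"number"}},"required":["motion"]}

```bash
mkdir -p pics; ls; cat > h.py <<'E'
import numpy as np, cv2, pickle
from station import get_obs, camera, workorder
def snap(n, tag):
    o=get_obs(); c=camera(n); c['obs']=o
    pickle.dump(c,open(f'pics/{tag}.pkl','wb'))
    cv2.imwrite(f'pics/{tag}.png',cv2.cvtColor(c['frame'],cv2.COLOR_RGB2BGR)); return c
def load(tag): return pickle.load(open(f'pics/{tag}.pkl','rb'))
def cloud(c):
    K=c['camera_matrix'];z=c['z_map'];h,w=z.shape
    u,v=np.meshgrid(np.arange(w),np.arange(h))
    P=np.stack([(u-K[0,2])/K[0,0]*z,-(v-K[1,2])/K[1,1]*z,-z],-1)
    T=c['T']; W=P@T[:3,:3].T+T[:3,3]; W[z<=0]=np.nan; return W
def ray(c,u,v,zh):
    K=c['camera_matrix'];T=c['T'];d=T[:3,:3]@np.array([(u-K[0,2])/K[0,0],-(v-K[1,2])/K[1,1],-1])
    o=T[:3,3]; return o+d*(zh-o[2])/d[2]
E
python3 - <<'E'
from h import *
for n in('scene','side','wrist'):
    c=snap(n,n+'0'); print(n,[k for k in c],c['camera_matrix'].round(1).tolist())
    if 'T' in c: print(c['T'].round(3).tolist())
    else: print(c['T_tool_cam'].round(3).tolist())
print(get_obs())
a=cv2.imread('pics/scene0.png');cv2.imwrite('pics/scene0b.png',cv2.resize(a,(800,600),interpolation=cv2.INTER_CUBIC))
a=cv2.imread('pics/side0.png');cv2.imwrite('pics/side0b.png',cv2.resize(a,(800,600),interpolation=cv2.INTER_CUBIC))
E
```

```text
pics
scene ['frame', 'z_map', 'camera_matrix', 'T', 'obs'] [[405.7, 0.0, 249.8], [0.0, 405.7, 193.9], [0.0, 0.0, 1.0]]
[[-0.672, -0.535, 0.512, 1.092], [0.741, -0.48, 0.47, 0.571], [-0.005, 0.695, 0.719, 0.946], [0.0, 0.0, 0.0, 1.0]]
side ['frame', 'z_map', 'camera_matrix', 'T', 'obs'] [[373.7, 0.0, 258.1], [0.0, 373.7, 196.2], [0.0, 0.0, 1.0]]
[[0.996, 0.066, -0.064, 0.449], [-0.089, 0.499, -0.862, -0.817], [-0.025, 0.864, 0.503, 0.599], [0.0, 0.0, 0.0, 1.0]]
wrist ['frame', 'z_map', 'camera_matrix', 'T_tool_cam', 'obs'] [[330.0, 0.0, 255.8], [0.0, 330.0, 188.8], [0.0, 0.0, 1.0]]
[[0.001, 0.96, 0.28, 0.082], [1.0, -0.001, -0.001, 0.001], [-0.001, 0.28, -0.96, -0.16], [0.0, 0.0, 0.0, 1.0]]
{'time_s': 0.15, 'qpos': array([-6.65886724e-02,  3.00355463e-01,  1.52140075e+00, -1.86934665e-05,
        1.32069925e+00, -6.65811738e-02]), 'joint_vel': array([-0.00054919, -0.00237917, -0.00072093, -0.00123641, -0.00088178,
       -0.00094324]), 'tau': array([-2.50185103e-04, -5.31960297e+01, -3.52822959e+01,  7.07691838e-02,
        2.35654798e-02, -3.66386917e-05]), 'ee_pos': array([5.49830790e-01, 1.00131936e-05, 2.24026043e-01]), 'eef_rot': array([-3.14073056e+00, -3.93363358e-05,  1.57079345e+00]), 'force': array([-0.10172959, -0.27027899,  0.10016263]), 'moment': array([-0.00010685, -0.01200321,  0.00126719]), 'grip_force': 0.0, 'grip_width': 0.09384081602746515}
```

View pics/scene0b.png

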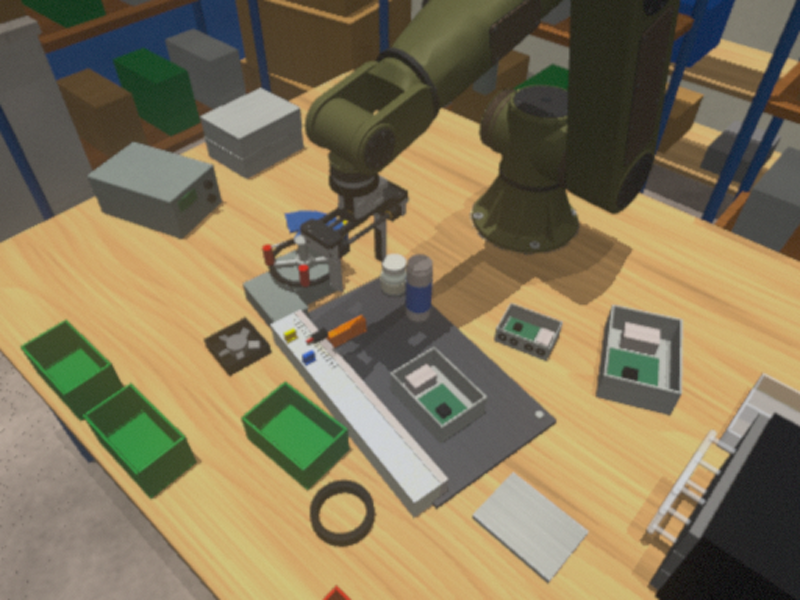

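View pics/side0b.png

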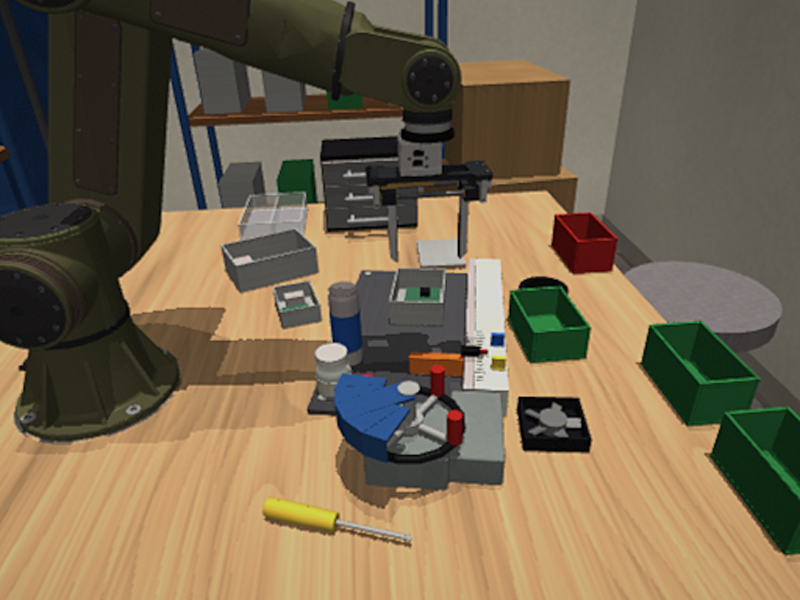

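The scene view (800x600) shows the jig with its wheel at (305,262), the orange stop (347,330), the yellow marker (290,335) and the blue marker (309,357). There are three chassis-like boxes: small (528,332), large (642,358) and middle-sized on the deck (438,395). The deck one is meant, both by size and because it starts on the deck. In the side view the guard covers the wheel's near-left side. I'll measure next.

```bash
cat > m.py <<'E'
from h import *
def hsv(c): return cv2.cvtColor(c['frame'],cv2.COLOR_RGB2HSV).astype(int)
def masks(c):
    H=hsv(c);h,s,v=H[...,0],H[...,1],H[...,2]
    return dict(red=((h<5)|(h>174))&(s>170)&(v>90),orange=(h>=6)&(h<15)&(s>200)&(v>110),yellow=(h>22)&(h<34)&(s>190)&(v>120),blue=(h>104)&(h<122)&(s>150)&(v>60))
E
python3 - <<'E'
from m import *
for n in('scene0','side0'):
    c=load(n);W=cloud(c);print(n)
    for k,m in masks(c).items():
        m=m&np.isfinite(W[...,0])&(W[...,2]>0.0)&(W[...,2]<0.2)&(W[...,0]>0.2)&(W[...,0]<0.9)&(abs(W[...,1])<.5)
        N,L,S,C=cv2.connectedComponentsWithStats(m.astype(np.uint8))
        for i in range(1,N):
            if S[i,4]>=8:
                P=W[L==i]; print(k,S[i,4],C[i].round(1),np.median(P,0).round(3),'lo',np.percentile(P,3,axis=0).round(3),'hi',np.percentile(P,97,axis=0).round(3))
    # fence/ledge top
    z=W[...,2];m=(abs(z-.052)<.005)&(W[...,0]>.2)&(W[...,0]<.95)
    N,L,S,C=cv2.connectedComponentsWithStats(m.astype(np.uint8))
    for i in np.argsort(-S[1:,4])[:3]+1:
        P=W[L==i]; r=cv2.minAreaRect((P[:,:2]*1000).astype(np.float32)); print('top52',S[i,4],C[i].round(),np.median(P[:,2]).round(4),r, cv2.boxPoints(r).round(0).tolist())
    m=(abs(z-.062)<.005)&(W[...,0]>.2)&(W[...,0]<.95)
    N,L,S,C=cv2.connectedComponentsWithStats(m.astype(np.uint8),connectivity=8)
    for i in np.argsort(-S[1:,4])[:4]+1:
        P=W[L==i]; r=cv2.minAreaRect((P[:,:2]*1000).astype(np.float32)); print('top62',S[i,4],C[i].round(),r)
E
```

```text
scene0
red 10 [170.6 158.8] [ 0.55  -0.258  0.114] lo [ 0.549 -0.265  0.109] hi [ 0.556 -0.253  0.117]
red 19 [193.9 171.4] [ 0.543 -0.161  0.113] lo [ 0.535 -0.168  0.11 ] hi [ 0.549 -0.155  0.117]
yellow 10 [185.  212.7] [ 0.649 -0.088  0.071] lo [ 0.642 -0.091  0.069] hi [ 0.655 -0.086  0.073]
blue 8 [197.  226.5] [ 0.661 -0.025  0.072] lo [ 0.654 -0.028  0.067] hi [ 0.667 -0.022  0.074]
top52 4079 [224. 251.] 0.0522 ((605.5980834960938, 20.869598388671875), (588.9266357421875, 157.2992401123047), 78.16587829589844) [[468.0, -251.0], [622.0, -283.0], [743.0, 293.0], [589.0, 325.0]]
top52 198 [104. 132.] 0.0521 ((589.9901733398438, -627.890869140625), (133.32142639160156, 281.9722900390625), 50.57837677001953) [[439.0, -590.0], [657.0, -769.0], [741.0, -666.0], [523.0, -487.0]]
top52 139 [279. 261.] 0.0517 ((589.9157104492188, 202.30491638183594), (80.72634887695312, 168.22015380859375), 24.91352653503418) [[518.0, 262.0], [589.0, 109.0], [662.0, 143.0], [591.0, 296.0]]
top62 461 [188. 272.] ((771.9105224609375, 59.23129653930664), (101.22384643554688, 152.77415466308594), 1.338850
[... 1463 characters left out ...]
0]]
top52 197 [437. 242.] 0.0518 ((912.2450561523438, -124.97014617919922), (38.5840950012207, 163.90272521972656), 13.453693389892578) [[874.0, -50.0], [913.0, -209.0], [950.0, -200.0], [912.0, -41.0]]
top62 392 [352. 200.] ((773.621337890625, 58.33847427368164), (101.09043884277344, 154.58282470703125), 1.5462892055511475)
top62 357 [266. 284.] ((501.3526306152344, -247.7876739501953), (74.20166778564453, 40.86560821533203), 6.51724910736084)
top62 289 [487. 301.] ((910.691650390625, -338.91326904296875), (3.8748042583465576, 157.62579345703125), 0.0037926314398646355)
top62 223 [181. 158.] ((247.91299438476562, 410.281005859375), (162.19786071777344, 136.1856231689453), 25.26405906677246)
```

```bash
cat >> m.py <<'E'
def jigfit(c,W,yaw0=-0.21,lo=.045):
    """fence-top strip: refine yaw and x of its front (70) and back (137) edges"""
    yaw=yaw0;z=W[...,2]; 
    for _ in range(4):
        R=np.array([[np.cos(yaw),np.sin(yaw)],[-np.sin(yaw),np.cos(yaw)]])
        P=W[abs(z-.052)<.004][:,:2]@R.T
        c0=np.array([.65,0.])@R.T
        P=P[(abs(P[:,0]-c0[0])<.09)&(P[:,1]>c0[1]-.02)&(P[:,1]<c0[1]+.33)]
        out=[]
        b=np.arange(P[:,1].min()+.01,P[:,1].max()-.02,.012)
        for q in(2,98):
            pts=np.array([(y+.006,np.percentile(P[(P[:,1]>=y)&(P[:,1]<y+.012),0],q)) for y in b if ((P[:,1]>=y)&(P[:,1]<y+.012)).sum()>8])
            for k in range(4):
                f=np.polyfit(pts[:,0],pts[:,1],1);r=abs(np.polyval(f,pts[:,0])-pts[:,1]);pts=pts[r<=max(.0015,np.percentile(r,85))]
            out.append((f,len(pts),np.median(pts[:,1])))
        yaw-=(out[0][0][0]+out[1][0][0])/2
    return yaw,[(o[0][0],o[1],o[2]) for o in out],(P[:,1].min(),P[:,1].max())
E
python3 - <<'E'
from m import *
for n in('scene0','side0'):
    c=load(n);W=cloud(c);print(n,jigfit(c,W))
    yaw=-.21;R=np.array([[np.cos(yaw),np.sin(yaw)],[-np.sin(yaw),np.cos(yaw)]])
    z=W[...,2]
    # white saddle / stop top z .048 , deck z .012 extents, chassis rim at several heights
    for nm,zz,win in(('rim',.062,(.42,.72,.06,.32)),('deck',.012,(.3,.8,-.3,.5)),('guard',.1215,(.3,.62,-.36,-.1)),('sad',.066,(.55,.68,-.12,.05))):
        m=(abs(z-zz)<.0035)&(W[...,0]>win[0])&(W[...,0]<win[1])&(W[...,1]>win[2])&(W[...,1]<win[3])
        P=(W[m][:,:2]*1000).astype(np.float32)
        if len(P)>5: r=cv2.minAreaRect(P);print(nm,len(P),np.round(r[0],1),np.round(r[1],1),round(r[2],2),P.mean(0).round(1),'med z',np.median(W[m][:,2]).round(4))
    m=masks(c)['blue']&(z>.115)&(W[...,1]<-.1);P=W[m][:,:2]
    if len(P): 
        r=P-np.array([.497,-.217]);a=np.arctan2(r[:,1],r[:,0]);d=np.hypot(*r.T);a=np.where(a<0,a+2*np.pi,a);print('guard ang',np.percentile(a,[1,50,99]),np.percentile(d,[1,50,99]))
E
```

```text
scene0 (np.float64(0.026386316910174675), [(np.float64(-0.03282731285260975), 12, np.float64(0.6170929446966796)), (np.float64(0.03578089934290479), 12, np.float64(0.728437888190119))], (np.float64(-0.03798270439685919), np.float64(0.2862176311513799)))
rim 262 [553.6 183.9] [142.2 103.5] 79.08 [556.4 185.9] med z 0.0621
deck 9743 [551.5 109.7] [497.5 777.4] 1.97 [550.2 205.7] med z 0.0126
guard 170 [ 462.7 -232.2] [124.6 120.5] 31.39 [ 453.4 -261.7] med z 0.1235
sad 79 [630.8 -54.3] [75.5 69.5] 78.77 [628.7 -51.4] med z 0.0663
guard ang [3.06755021 3.07300589 3.07987628] [1.5773219  1.5859953  1.59654171]
side0 (np.float64(-0.09771902756688358), [(np.float64(0.10394128978725102), 16, np.float64(0.6236311834944652)), (np.float64(-0.10395367115302045), 12, np.float64(0.7106024610671158))], (np.float64(0.043433655592133066), np.float64(0.36732727005920734)))
rim 158 [554.9 184.6] [144.8 100.1] 79.35 [554.7 176.4] med z 0.0617
deck 4547 [568.1 101.6] [507.2 770.1] 10.64 [542.1  92.8] med z 0.0125
guard 1187 [ 442.9 -240.6] [114.  108.3] 69.01 [ 447.3 -244.7] med z 0.1241
sad 99 [631.5 -57.7] [69.7 66. ] 78.48 [630.5 -56.9] med z 0.0661
guard ang [2.55318126 3.64064257 4.52570141] [0.01735481 0.06960463 0.09717681]
```

```bash
python3 - <<'E'
from m import *
yaw=-.2;R=np.array([[np.cos(yaw),np.sin(yaw)],[-np.sin(yaw),np.cos(yaw)]])
for n in('scene0','side0'):
    c=load(n);W=cloud(c);H=hsv(c)
    for nm,m in(('top',(abs(W[...,2]-.052)<.004)&(H[...,1]<60)),('backface',(W[...,2]>.015)&(W[...,2]<.046)&(H[...,1]<70))):
        P=W[m][:,:2]@R.T
        P=P[(P[:,0]>.55)&(P[:,0]<.72)]
        print(n,nm)
        for y in np.arange(-.02,.46,.03):
            q=P[(P[:,1]>=y)&(P[:,1]<y+.03),0]
            if len(q)>5: print(round(y+.015,3),len(q),np.percentile(q,[0,3,50,97,100]).round(4))
E
```

```text
scene0 top
-0.005 151 [0.5928 0.6001 0.6322 0.6656 0.6668]
0.025 123 [0.6002 0.6012 0.6251 0.6661 0.6672]
0.055 115 [0.6018 0.6044 0.6393 0.6652 0.6672]
0.085 139 [0.6005 0.6025 0.6306 0.6661 0.667 ]
0.115 168 [0.5996 0.6008 0.6301 0.6658 0.6678]
0.145 205 [0.5996 0.6026 0.6352 0.6656 0.667 ]
0.175 210 [0.6001 0.6019 0.6357 0.6661 0.6675]
0.205 218 [0.6004 0.6023 0.6347 0.666  0.667 ]
0.235 244 [0.5543 0.5558 0.6334 0.6661 0.6678]
0.265 260 [0.5534 0.5553 0.6346 0.6666 0.6802]
0.295 272 [0.5531 0.556  0.6341 0.6662 0.6679]
0.325 281 [0.5527 0.5546 0.6341 0.6662 0.6679]
0.355 298 [0.5508 0.5549 0.6335 0.6669 0.6675]
0.385 294 [0.6007 0.6025 0.6353 0.6669 0.6681]
0.415 314 [0.601  0.6029 0.635  0.6665 0.6682]
0.445 60 [0.6012 0.6046 0.6383 0.667  0.6681]
scene0 backface
-0.005 64 [0.5715 0.5797 0.6662 0.715  0.7185]
0.025 32 [0.55   0.5533 0.6661 0.6672 0.6672]
0.055 28 [0.6643 0.665  0.6663 0.6671 0.6671]
0.085 38 [0.5569 0.5593 0.6661 0.667  0.6681]
0.115 37 [0.5517 0.5543 0.6663 0.6674 0.6681]
0.145 44 [0.5506 0.5522 0.6664 0.6673 0.6679]
0.175 43 [0.5514 0.5532 0.6665 0.6674 0.6675
[... 719 characters left out ...]
7 [0.6036 0.6039 0.634  0.6663 0.6671]
0.205 133 [0.557  0.6032 0.6343 0.6652 0.6678]
0.235 125 [0.5511 0.554  0.6315 0.6659 0.6685]
0.265 110 [0.5575 0.6023 0.6347 0.666  0.6672]
0.295 106 [0.6045 0.6048 0.6349 0.6676 0.6681]
0.325 95 [0.6041 0.6043 0.6382 0.6658 0.6686]
0.355 91 [0.5564 0.6037 0.6322 0.6666 0.6671]
0.385 86 [0.6032 0.6035 0.6373 0.6677 0.668 ]
0.415 77 [0.6029 0.604  0.6326 0.6654 0.669 ]
0.445 13 [0.6028 0.61   0.6428 0.6646 0.6658]
side0 backface
-0.005 87 [0.5619 0.6581 0.693  0.7187 0.7195]
0.235 26 [0.5511 0.5512 0.5543 0.5958 0.5977]
0.265 9 [0.5574 0.5574 0.5575 0.5667 0.5695]
0.355 11 [0.5502 0.552  0.5564 0.5812 0.5821]
0.385 6 [0.5646 0.5865 0.714  0.717  0.717 ]
```

```bash
python3 - <<'E'
from m import *
a=cv2.imread('pics/scene0.png')
b=cv2.resize(a[140:340,140:340],(600,600),interpolation=cv2.INTER_CUBIC);cv2.imwrite('pics/cropA.png',b)
E
```

```text
(no output)
```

View pics/cropA.png

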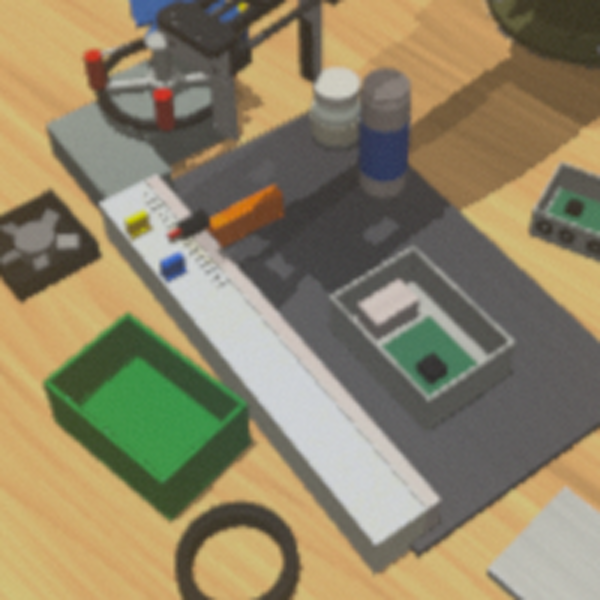

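The enlarged crop confirms it: the chassis on the deck (crop 420,340) has a board and measures 142x103 mm, so it is the middle-sized one. The yellow marker (crop 138,222) lies to -y of the stop's pointer and the blue one (173,265) to +y.

The jig's yaw is about -0.202. The stop must move about -30 mm, so the wheel turns clockwise, working outside the guard. First I'll go over the wheel for a close look.

>>> play_rows([
  [[-0.1, 0, 0, 0, 0, 0.02, 1], [-0.22, 0, 0, 0, 0, 0.045, 1], [-0.35, -0.01, 0, 0, 0, 0.07, 1], [-0.48, -0.02, 0, 0, 0, 0.095, 1], [-0.6, -0.028, 0, 0, 0, 0.12, 1], [-0.66, -0.028, 0, 0, 0, 0.142, 1], [-0.66, -0.028, 0, 0, 0, 0.16, 1], [-0.66, -0.028, 0, 0, 0, 0.171, 1], [-0.66, -0.028, 0, 0, 0, 0.171, 1], [-0.66, -0.028, 0, 0, 0, 0.171, 1]],
])

```text
time_s: 1.15
ee_pos: [0.5429, -0.1649, 0.2243]
eef_rot: [-3.141, 0.0, 0.499]
force: [0.4, -0.1, 0.5]
grip_width: 0.0938
grip_force: 0.0
```

```bash
cat >> m.py <<'E'
from scipy.spatial.transform import Rotation as Ro
def wristT(c):
    T=np.eye(4);T[:3,:3]=Ro.from_euler('xyz',c['obs']['eef_rot']).as_matrix();T[:3,3]=c['obs']['ee_pos'];c['T']=T@c['T_tool_cam'];return c
YAW=-.2023;RJ=np.array([[np.cos(YAW),np.sin(YAW)],[-np.sin(YAW),np.cos(YAW)]]);OJ=np.array([.5298,.077])
def tojig(P): P=np.asarray(P);return P[...,:2]@RJ.T-OJ
def toworld(p): return (np.asarray(p)+OJ)@RJ
E
python3 - <<'E'
from m import *
c=wristT(snap('wrist','w1'));o=c['obs'];print(o['time_s'],o['ee_pos'],o['eef_rot'])
W=cloud(c);z=W[...,2];J=tojig(W)
for k,m in masks(c).items():
    m=m&np.isfinite(z)&(z>0.01)
    N,L,S,C=cv2.connectedComponentsWithStats(m.astype(np.uint8))
    for i in range(1,N):
        if S[i,4]>=25:
            s=L==i;P=J[s]*1000;top=s&(z>np.percentile(z[s],95)-.003);print(k,S[i,4],C[i].round(1),'topz',(1000*np.median(z[top])).round(1),'topmean',(J[top].mean(0)*1000).round(1),'lo',np.percentile(P,2,axis=0).round(1),'hi',np.percentile(P,98,axis=0).round(1))
m=(abs(z-.1225)<.005)&masks(c)['blue'];r=J[m]-np.array([0,-.19]);a=np.degrees(np.arctan2(r[:,1],r[:,0]))%360;print('guard',np.percentile(a,[0,2,50,98,100]).round(1),np.percentile(np.hypot(*r.T),[2,98]))
E
```

```text
1.15 [ 0.54294931 -0.16491954  0.22431515] [-3.14138673e+00  1.82403851e-04  4.98736754e-01]
red 74 [196.9  36.1] topz 62.2 topmean [101.8  -4.1] lo [96.1 -5.9] hi [107.5  -2.2]
red 342 [255.1 192.3] topz 113.3 topmean [  35.6 -128.4] lo [  27.4 -136.8] hi [  43.6 -120.4]
red 263 [212.7 284.8] topz 113.2 topmean [ -58.9 -156.4] lo [ -67.1 -164.5] hi [ -51.1 -148.2]
blue 2339 [ 42.6 198.5] topz 107.3 topmean [-109.6   17.9] lo [-129.1    1.4] hi [-102.9   41.8]
blue 4013 [269.6 301. ] topz 122.9 topmean [ -32.  -202.4] lo [ -79.3 -252.6] hi [   4.6 -165.1]
blue 57 [280.9 354.5] topz 123.3 topmean [ -70.7 -250.7] lo [ -79.7 -260.8] hi [ -61.8 -238.3]
guard [116.1 150.8 200.2 273.1 306.8] [0.01613112 0.08843863]
```

View pics/w1.png

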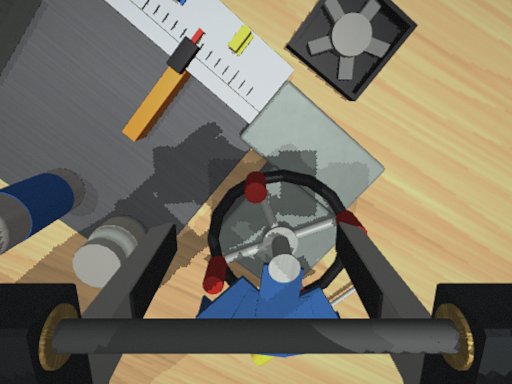

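The wrist view shows the stop with its pointer tip at (200,33), the yellow marker at (240,40), the post at (284,265) and free handles at (255,190), (213,285) and (350,222). The guard is below the post. Next I need the yellow marker's jig y.

```bash
cat >> m.py <<'E'
def pm(c):
    W=cloud(c);z=W[...,2];J=tojig(W)*1000;H=hsv(c);h,s,v=H[...,0],H[...,1],H[...,2]
    near=np.isfinite(z)&(J[...,0]>92)&(J[...,0]<140)&(J[...,1]>-70)&(J[...,1]<70)
    for nm,m in(('ytop',near&(h>20)&(h<36)&(s>120)&(abs(z-.072)<.004)),('yall',near&(h>20)&(h<36)&(s>120)),('ptr',near&((h<6)|(h>173))&(s>130)&(abs(z-.06)<.005)),('blue',near&(h>100)&(h<125)&(s>120)&(abs(z-.072)<.004))):
        P=J[m]
        if len(P)>5:print(nm,len(P),'mean',P.mean(0).round(1),'lo',np.percentile(P,2,axis=0).round(1),'hi',np.percentile(P,98,axis=0).round(1),'z',(np.median(z[m])*1000).round(1))
E
python3 - <<'E'
from m import *
pm(wristT(load('w1')));c=load('scene0');pm(c);pm(load('side0'))
E
```

```text
ytop 252 mean [124.5 -35.1] lo [114.  -38.7] hi [134.9 -31.1] z 71.4
yall 392 mean [124.5 -36.7] lo [113.9 -41.7] hi [134.9 -31.2] z 70.7
ptr 93 mean [102.   -4.2] lo [95.8 -5.9] hi [108.   -1.8] z 62.1
ytop 18 mean [123.5 -34.2] lo [114.3 -38. ] hi [133.  -30.7] z 71.8
yall 44 mean [123.5 -32.8] lo [113.8 -37.9] hi [133.3 -28.4] z 65.6
blue 13 mean [125.3  31.5] lo [116.8  28.1] hi [131.4  34.2] z 71.1
ytop 29 mean [123.4 -36.8] lo [114.  -40.5] hi [133.2 -31.7] z 72.2
yall 70 mean [123.5 -37.5] lo [114.  -42.8] hi [133.2 -31.4] z 65.3
ptr 9 mean [99.3 -6.5] lo [ 93.1 -10.9] hi [104.7  -3.7] z 63.2
blue 23 mean [123.  29.] lo [115.2  25.1] hi [131.7  34.8] z 72.4
```

The pointer is at jig y -4 and the yellow marker at -35. So the wheel must turn -31 mm / 7 = -4.43 rad (-254°). I'll use three clockwise strokes with the handles in the free arc, starting by descending on the handle at 60° and gripping it.

>>> play_rows([
  [[0.004, -0.002, 0.15, 0, 0, 0, 0.6], [0.004, -0.002, 0.3, 0, 0, 0, 0.2], [0.004, -0.002, 0.42, 0, 0, 0, 0], [0.004, -0.002, 0.497, 0, 0, 0, 0], [0.004, -0.002, 0.497, 0, 0, 0, -1], [0.004, -0.002, 0.497, 0, 0, 0, -1], [0.004, -0.002, 0.497, 0, 0, 0, -1], [0.004, -0.002, 0.497, 0, 0, 0, -1], [0.004, -0.002, 0.497, 0, 0, 0, -1]],
], grip_force=15)

```text
time_s: 2.1
ee_pos: [0.5439, -0.1642, 0.101]
eef_rot: [3.141, -0.001, 0.497]
force: [-1.3, 0.1, -0.8]
grip_width: 0.0256
grip_force: 0.0
```

```bash
python3 - <<'E'
from m import *
o=get_obs();print(tojig(o['ee_pos'])*1000,o['grip_width'],o['grip_force'],o['force'])
def arc(p0,p1,n):
    f=np.radians(np.linspace(p0,p1,n+1)-40.2)
    t=np.stack([70*np.cos(f),-70*np.sin(f)],1);print(((t-t[0])/250).round(3)[1:].tolist())
arc(60,5,10);arc(5,-50,10)
arc(40,-5,10);arc(-5,-50,10)
E
```

```text
[  36.0148387  -128.53195829] 0.025641273048244664 0.0 [-1.32398596  0.14193025 -0.81661545]
[[0.008, 0.026], [0.013, 0.052], [0.016, 0.079], [0.016, 0.106], [0.014, 0.132], [0.009, 0.159], [0.002, 0.185], [-0.008, 0.21], [-0.02, 0.234], [-0.035, 0.256]]
[[-0.017, 0.021], [-0.035, 0.041], [-0.055, 0.058], [-0.077, 0.074], [-0.1, 0.087], [-0.125, 0.099], [-0.15, 0.107], [-0.176, 0.114], [-0.203, 0.117], [-0.23, 0.119]]
[[-0.001, 0.022], [-0.004, 0.044], [-0.008, 0.065], [-0.014, 0.086], [-0.022, 0.107], [-0.031, 0.127], [-0.042, 0.146], [-0.054, 0.164], [-0.068, 0.182], [-0.083, 0.198]]
[[-0.016, 0.015], [-0.034, 0.028], [-0.052, 0.041], [-0.071, 0.051], [-0.091, 0.06], [-0.112, 0.068], [-0.133, 0.074], [-0.154, 0.078], [-0.176, 0.081], [-0.198, 0.081]]
```

Not fully closed yet, so the first rows wait and then the arc starts.

>>> play_rows([
  [[0, 0, 0, 0, 0, 0, -1], [0, 0, 0, 0, 0, 0, -1], [0.008, 0.026, 0, 0, 0, 0, -1], [0.013, 0.052, 0, 0, 0, 0, -1], [0.016, 0.079, 0, 0, 0, 0, -1], [0.016, 0.106, 0, 0, 0, 0, -1], [0.014, 0.132, 0, 0, 0, 0, -1], [0.009, 0.159, 0, 0, 0, 0, -1], [0.002, 0.185, 0, 0, 0, 0, -1], [-0.008, 0.21, 0, 0, 0, 0, -1]],
])

```text
time_s: 3.1
ee_pos: [0.567, -0.2106, 0.1001]
eef_rot: [-3.14, -0.0, 0.497]
force: [0.0, 7.8, 1.9]
grip_width: 0.0197
grip_force: 15.0
```

```bash
python3 - <<'E'
from m import *
o=get_obs();p=tojig(o['ee_pos'])*1000;r=p-[0,-190];print(p,np.hypot(*r),np.degrees(np.arctan2(r[1],r[0])),o['grip_width'],o['grip_force'],o['force'])
pm(wristT(snap('wrist','w2')))
E
```

```text
[  67.99227897 -169.34140025] 71.06143639821295 16.900745192007186 0.019668566990399327 15.00122532248497 [5.73563146e-03 7.80713991e+00 1.91452746e+00]
ytop 370 mean [119.  -36.2] lo [114.1 -39.3] hi [125.7 -31.6] z 71.1
yall 953 mean [121.2 -38.4] lo [114.1 -42. ] hi [132. -32.] z 63.1
ptr 303 mean [100.2 -10.1] lo [ 95.6 -11.9] hi [106.3  -6.6] z 61.9
```

Works: the pointer follows. I'll continue the stroke to -50°.

```bash
python3 - <<'E'
import numpy as np
f=np.radians(np.linspace(16,-50,11)-40.2);t=np.stack([70*np.cos(f),-70*np.sin(f)],1);print(((t-t[0])/250).round(3)[1:].tolist())
# from -50 to 40 (jump over) in tool axes
f=np.radians(np.array([-50,40])-40.2);t=np.stack([70*np.cos(f),-70*np.sin(f)],1)/250;print(t[1]-t[0])
E
```

```text
[[-0.015, 0.029], [-0.033, 0.055], [-0.054, 0.08], [-0.078, 0.102], [-0.104, 0.121], [-0.132, 0.136], [-0.161, 0.149], [-0.192, 0.158], [-0.224, 0.163], [-0.256, 0.165]]
[ 0.28097568 -0.27902091]
```

>>> play_rows([
  [[-0.015, 0.029, 0, 0, 0, 0, -1], [-0.033, 0.055, 0, 0, 0, 0, -1], [-0.054, 0.08, 0, 0, 0, 0, -1], [-0.078, 0.102, 0, 0, 0, 0, -1], [-0.104, 0.121, 0, 0, 0, 0, -1], [-0.132, 0.136, 0, 0, 0, 0, -1], [-0.161, 0.149, 0, 0, 0, 0, -1], [-0.192, 0.158, 0, 0, 0, 0, -1], [-0.224, 0.163, 0, 0, 0, 0, -1], [-0.256, 0.165, 0, 0, 0, 0, -1]],
])

```text
time_s: 4.15
ee_pos: [0.5309, -0.2786, 0.0999]
eef_rot: [3.139, -0.001, 0.496]
force: [10.0, -6.4, -9.4]
grip_width: 0.0198
grip_force: 15.0
```

>>> play_rows([
  [[0, 0, 0, 0, 0, 0, -0.25], [0, 0, 0, 0, 0, 0, -0.25], [0, 0, -0.1, 0, 0, 0, -0.25], [0, 0, -0.22, 0, 0, 0, -0.25], [0.09, -0.09, -0.22, 0, 0, 0, -0.1], [0.19, -0.19, -0.22, 0, 0, 0, 0], [0.281, -0.279, -0.22, 0, 0, 0, 0], [0.281, -0.279, -0.22, 0, 0, 0, 0]],
])

```text
time_s: 4.95
ee_pos: [0.5597, -0.1799, 0.1554]
eef_rot: [-3.141, -0.0, 0.5]
force: [0.4, -0.6, 0.3]
grip_width: 0.0471
grip_force: 0.0
```

```bash
cat >> m.py <<'E'
def status(tag):
    o=get_obs();p=tojig(o['ee_pos'])*1000;r=p-[0,-190];print(o['time_s'],p.round(1),o['ee_pos'][2].round(4),'r',np.hypot(*r).round(1),'ang',np.degrees(np.arctan2(r[1],r[0])).round(1),o['grip_width'].round(4),o['force'].round(1),'yaw',o['eef_rot'][2].round(4))
    c=wristT(snap('wrist',tag));pm(c);W=cloud(c);z=W[...,2];J=tojig(W)*1000;H=hsv(c);m=((H[...,0]<6)|(H[...,0]>173))&(H[...,1]>150)&(abs(z-.114)<.004)
    N,L,S,C=cv2.connectedComponentsWithStats(m.astype(np.uint8))
    for i in range(1,N):
        if S[i,4]>15:
            q=J[L==i].mean(0);print('handle',S[i,4],C[i].round(),q.round(1),np.degrees(np.arctan2(q[1]+190,q[0])).round(1))
    return c
E
python3 -c "
from m import *
status('w3')"
```

```text
Traceback (most recent call last):
  File "m.py", line 36, in status
    o=get_obs();p=tojig(o['ee_pos'])*1000;r=p-[0,-190];print(o['time_s'],p.round(1),o['ee_pos'][2].round(4),'r',np.hypot(*r).round(1),'ang',np.degrees(np.arctan2(r[1],r[0])).round(1),o['grip_width'].round(4),o['force'].round(1),'yaw',o['eef_rot'][2].round(4))
                                                                                                                                                                                       ^^^^^^^^^^^^^^^^^^^^^
AttributeError: 'float' object has no attribute 'round'
```

```bash
sed -i "s/o\['grip_width'\].round(4)/round(o['grip_width'],4)/" m.py; python3 -c "
from m import *
status('w3')"
```

```text
4.95 [  54.7 -140.8] 0.1554 r 73.5 ang 42.0 0.0471 [ 0.4 -0.6  0.3] yaw 0.5
ytop 409 mean [124.7 -35.4] lo [114.3 -39. ] hi [134.9 -31.6] z 71.3
yall 678 mean [124.7 -37.1] lo [114.4 -41.7] hi [134.8 -31.7] z 70.5
ptr 168 mean [101.7 -17. ] lo [ 95.7 -19. ] hi [108.  -14.3] z 62.2
handle 636 [251. 226.] [  51.4 -139.1] 44.7
```

>>> play_rows([
  [[-0.006, -0.014, 0.1, 0, 0, 0, 0], [-0.006, -0.014, 0.222, 0, 0, 0, -0.3], [-0.006, -0.014, 0.222, 0, 0, 0, -1], [-0.006, -0.014, 0.222, 0, 0, 0, -1], [-0.006, -0.014, 0.222, 0, 0, 0, -1], [-0.006, -0.014, 0.222, 0, 0, 0, -1], [-0.006, -0.014, 0.222, 0, 0, 0, -1]],
])

```text
time_s: 5.7
ee_pos: [0.5561, -0.1811, 0.1009]
eef_rot: [3.14, -0.001, 0.496]
force: [-2.5, 0.4, 4.7]
grip_width: 0.0194
grip_force: 15.0
```

```bash
python3 - <<'E'
from m import *
o=get_obs();print((tojig(o['ee_pos'])*1000).round(1),o['ee_pos'][2],o['grip_width'],o['grip_force'])
f=np.radians(np.linspace(44.7,-50,16)-40.2);t=np.stack([70*np.cos(f),-70*np.sin(f)],1)/250;print((t-t[0]).round(3)[1:9].tolist());print((t-t[8]).round(3)[9:].tolist())
E
```

```text
[  51.4 -142.7] 0.10087517354594 0.019419364265672274 15.001380443572998
[[0.001, 0.031], [-0.002, 0.062], [-0.008, 0.092], [-0.017, 0.121], [-0.03, 0.149], [-0.045, 0.176], [-0.064, 0.201], [-0.085, 0.223]]
[[-0.023, 0.02], [-0.049, 0.038], [-0.076, 0.052], [-0.105, 0.064], [-0.134, 0.072], [-0.165, 0.077], [-0.195, 0.079]]
```

>>> play_rows([
  [[0.001, 0.031, 0, 0, 0, 0, -1], [-0.002, 0.062, 0, 0, 0, 0, -1], [-0.008, 0.092, 0, 0, 0, 0, -1], [-0.017, 0.121, 0, 0, 0, 0, -1], [-0.03, 0.149, 0, 0, 0, 0, -1], [-0.045, 0.176, 0, 0, 0, 0, -1], [-0.064, 0.201, 0, 0, 0, 0, -1], [-0.085, 0.223, 0, 0, 0, 0, -1]],
])

```text
time_s: 6.5
ee_pos: [0.564, -0.2396, 0.1002]
eef_rot: [-3.141, -0.001, 0.497]
force: [-1.2, 7.1, 1.1]
grip_width: 0.0195
grip_force: 15.0
```

>>> play_rows([
  [[-0.023, 0.02, 0, 0, 0, 0, -1], [-0.049, 0.038, 0, 0, 0, 0, -1], [-0.076, 0.052, 0, 0, 0, 0, -1], [-0.105, 0.064, 0, 0, 0, 0, -1], [-0.134, 0.072, 0, 0, 0, 0, -1], [-0.165, 0.077, 0, 0, 0, 0, -1], [-0.195, 0.079, 0, 0, 0, 0, -1], [-0.195, 0.079, 0, 0, 0, 0, -1]],
])

```text
time_s: 7.3
ee_pos: [0.5295, -0.28, 0.0999]
eef_rot: [-3.14, 0.0, 0.496]
force: [-7.2, 6.7, 0.8]
grip_width: 0.0199
grip_force: 15.0
```

>>> play_rows([
  [[0, 0, 0, 0, 0, 0, -0.25], [0, 0, 0, 0, 0, 0, -0.25], [0, 0, -0.1, 0, 0, 0, -0.25], [0, 0, -0.22, 0, 0, 0, -0.25], [0.09, -0.09, -0.22, 0, 0, 0, -0.1], [0.19, -0.19, -0.22, 0, 0, 0, 0], [0.281, -0.279, -0.22, 0, 0, 0, 0], [0.281, -0.279, -0.22, 0, 0, 0, 0]],
])

```text
time_s: 8.1
ee_pos: [0.5599, -0.183, 0.1552]
eef_rot: [3.141, -0.001, 0.5]
force: [0.4, -1.1, -0.3]
grip_width: 0.047
grip_force: 0.0
```

```bash
python3 -c "
from m import *
status('w4')"
```

```text
8.1 [  55.4 -143.7] 0.1552 r 72.2 ang 39.9 0.047 [ 0.4 -1.1 -0.3] yaw 0.4996
ytop 412 mean [124.7 -35.4] lo [114.3 -38.9] hi [134.9 -31.7] z 71.3
yall 693 mean [124.6 -37.1] lo [114.3 -41.7] hi [134.8 -31.8] z 70.5
ptr 159 mean [101.8 -28.7] lo [ 95.6 -30.6] hi [108.2 -26.2] z 62.1
handle 641 [256. 224.] [  55.6 -143.5] 39.9
```

Remaining: 6.75 mm, about 55°. I'll grip and turn 40° to -15.4°.

>>> play_rows([
  [[0, 0, 0.1, 0, 0, 0, 0], [0, 0, 0.222, 0, 0, 0, -0.3], [0, 0, 0.222, 0, 0, 0, -1], [0, 0, 0.222, 0, 0, 0, -1], [0, 0, 0.222, 0, 0, 0, -1], [0, 0, 0.222, 0, 0, 0, -1], [0, 0, 0.222, 0, 0, 0, -1]],
])

```text
time_s: 8.85
ee_pos: [0.5591, -0.1862, 0.1005]
eef_rot: [3.14, -0.001, 0.496]
force: [-4.0, -1.2, 5.7]
grip_width: 0.0194
grip_force: 15.0
```

```bash
python3 - <<'E'
from m import *
o=get_obs();print((tojig(o['ee_pos'])*1000).round(1),o['ee_pos'][2],o['grip_width'],o['grip_force'])
f=np.radians(np.linspace(39.9,-15.4,10)-40.2);t=np.stack([70*np.cos(f),-70*np.sin(f)],1)/250;print((t-t[0]).round(3)[1:].tolist())
E
```

```text
[  55.3 -147.1] 0.10046511668548164 0.019418933505582894 15.001662969589233
[[-0.002, 0.03], [-0.007, 0.06], [-0.015, 0.088], [-0.026, 0.116], [-0.04, 0.143], [-0.057, 0.168], [-0.076, 0.191], [-0.098, 0.211], [-0.122, 0.23]]
```

>>> play_rows([
  [[-0.002, 0.03, 0, 0, 0, 0, -1], [-0.007, 0.06, 0, 0, 0, 0, -1], [-0.015, 0.088, 0, 0, 0, 0, -1], [-0.026, 0.116, 0, 0, 0, 0, -1], [-0.04, 0.143, 0, 0, 0, 0, -1], [-0.057, 0.168, 0, 0, 0, 0, -1], [-0.076, 0.191, 0, 0, 0, 0, -1], [-0.098, 0.211, 0, 0, 0, 0, -1], [-0.122, 0.23, 0, 0, 0, 0, -1], [-0.122, 0.23, 0, 0, 0, 0, -1]],
])

```text
time_s: 9.85
ee_pos: [0.5592, -0.2511, 0.0997]
eef_rot: [-3.141, -0.0, 0.496]
force: [-4.0, 0.5, 2.1]
grip_width: 0.0195
grip_force: 15.0
```

>>> play_rows([
  [[0, 0, 0, 0, 0, 0, -0.25], [0, 0, 0, 0, 0, 0, -0.25], [0, 0, -0.1, 0, 0, 0, -0.1], [0, 0, -0.22, 0, 0, 0, 0], [0.06, -0.1, -0.4, 0, 0, 0, 0], [0.122, -0.23, -0.4, 0, 0, 0, 0], [0.122, -0.23, -0.4, 0, 0, 0, 0]],
])

```text
time_s: 10.55
ee_pos: [0.5595, -0.1827, 0.2012]
eef_rot: [3.139, -0.002, 0.499]
force: [-0.4, -0.1, 0.4]
grip_width: 0.0471
grip_force: 0.0
```

```bash
python3 -c "
from m import *
status('w5')
pm(snap('side','s5'))"
```

```text
10.55 [  55.  -143.6] 0.2012 r 71.9 ang 40.2 0.0471 [-0.4 -0.1  0.4] yaw 0.4994
ytop 276 mean [124.7 -35.4] lo [114.4 -38.8] hi [134.8 -31.6] z 71.2
yall 455 mean [124.7 -37.1] lo [114.4 -41.7] hi [134.8 -31.7] z 70.5
ptr 101 mean [101.7 -35.6] lo [ 95.6 -37.6] hi [108.  -32.9] z 62.0
handle 402 [210. 214.] [  23.8 -122. ] 70.7
handle 261 [331. 237.] [  71.9 -210.3] -15.8
ytop 30 mean [123.9 -37.2] lo [114.  -41.7] hi [133.1 -32.9] z 72.5
yall 73 mean [123.4 -38. ] lo [114.  -42.8] hi [133.1 -32.4] z 66.4
ptr 11 mean [ 99.3 -37.1] lo [ 93.3 -41. ] hi [104.8 -33.8] z 63.7
blue 24 mean [122.9  28.8] lo [115.   24.6] hi [131.8  35.9] z 72.2
```

The pointer stands within about 0.3 mm of the yellow marker. Now I'll go above the chassis's +y wall, with the tool y aligned to jig y.

>>> play_rows([
  [[0.03, -0.05, 0, 0, 0, 0.015, 0.4], [0.1, -0.17, 0, 0, 0, 0.035, 0.4], [0.18, -0.32, 0, 0, 0, 0.055, 0.4], [0.27, -0.48, 0, 0, 0, 0.075, 0.4], [0.36, -0.63, 0, 0, 0, 0.095, 0.4], [0.43, -0.754, 0, 0, 0, 0.1117, 0.4], [0.43, -0.754, 0, 0, 0, 0.1117, 0.4], [0.43, -0.754, 0, 0, 0, 0.1117, 0.4]],
])

```text
time_s: 11.45
ee_pos: [0.5637, 0.0308, 0.1986]
eef_rot: [3.141, 0.001, -0.204]
force: [0.6, -0.0, -0.2]
grip_width: 0.0655
grip_force: 0.0
```

>>> play_rows([
  [[-0.02, -0.1, 0, 0, 0, 0, 0.4], [-0.05, -0.27, 0, 0, 0, 0, 0.4], [-0.08, -0.45, 0, 0, 0, 0, 0.4], [-0.12, -0.63, 0, 0, 0, 0, 0.4], [-0.145, -0.78, 0, 0, 0, 0, 0.4], [-0.158, -0.853, 0, 0, 0, 0, 0.4], [-0.158, -0.853, 0, 0, 0, 0, 0.4], [-0.158, -0.853, 0, 0, 0, 0, 0.4]],
])

```text
time_s: 12.25
ee_pos: [0.5688, 0.2464, 0.1988]
eef_rot: [3.141, 0.0, -0.206]
force: [0.7, -0.8, 0.7]
grip_width: 0.0657
grip_force: 0.0
```

```bash
cat >> m.py <<'E'
def chas(c):
    W=cloud(c);z=W[...,2];J=tojig(W)*1000
    m=(abs(z-.062)<.003)&(J[...,0]<68)&(J[...,0]>-110)&(J[...,1]>-25)&(J[...,1]<320)
    N,L,S,C=cv2.connectedComponentsWithStats(m.astype(np.uint8),connectivity=8)
    P=J[m].astype(np.float32);P=P[~np.isnan(P[:,0])];r=cv2.minAreaRect(P);print('rim',len(P),np.round(r[0],1),np.round(r[1],1),round(r[2],2),'lo',np.percentile(P,1,axis=0).round(1),'hi',np.percentile(P,99,axis=0).round(1));return P
E
python3 -c "
from m import *
o=get_obs();print((tojig(o['ee_pos'])*1000).round(1),o['ee_pos'],o['qpos'].round(2),o['eef_rot'].round(4))
c=wristT(snap('wrist','w6'));chas(c);chas(load('scene0'));chas(snap('scene','sc6'))
W=cloud(c);J=tojig(W)*1000;z=W[...,2]*1000
for y in range(220,290,10):
  print(y,[int(np.nanmedian(z[(abs(J[...,0]-x)<6)&(abs(J[...,1]-y)<5)])) if ((abs(J[...,0]-x)<6)&(abs(J[...,1]-y)<5)).any() else None for x in range(-70,40,12)])
"
```

```text
[-22.1 278.7] [0.56882336 0.24639289 0.19883164] [ 0.35  0.48  1.34 -0.    1.33  2.13] [ 3.141e+00  4.000e-04 -2.060e-01]
rim 1827 [-31.9 154. ] [278.7 121.2] 81.34 lo [-107.4   30.1] hi [ 28.1 286.2]
rim 258 [ -3.2 145.5] [282.3 179.3] 82.28 lo [-106.    12.4] hi [ 43.2 284.9]
rim 239 [-33.2 151.7] [281.8 117.1] 82.01 lo [-106.5   26.5] hi [ 25.9 285.3]
220 [21, 14, 21, 21, 21, 21, 299, 286, 36, 11]
230 [37, 14, 21, 21, 21, 22, 300, 295, 38, 11]
240 [37, 14, 21, 22, 267, 240, 300, 295, 36, 11]
250 [38, 14, 21, 204, 239, 246, 293, 291, 35, 11]
260 [36, 14, 21, 21, 21, 21, 293, 21, 33, 11]
270 [36, 14, 21, 21, 21, 22, 293, 21, 30, 11]
280 [43, 14, 14, 14, 15, 15, 293, 14, 37, 11]
```

View pics/w6.png

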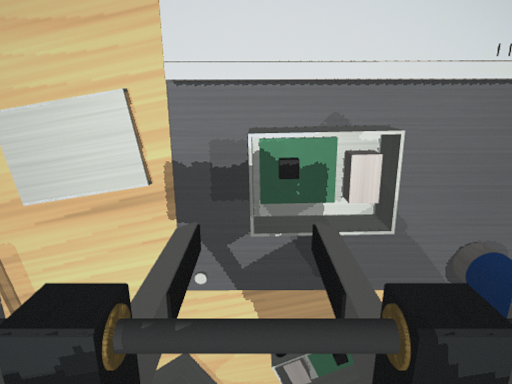

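The wrist view shows the chassis nearly in line with the jig, with rim corners at (248,132), (404,130), (396,234) and (250,234). Its +y end wall is on the left, and the interior there is low (board z 21). I'll refit the rim with a tighter window.

```bash
sed -i "s/(J\[...,0\]>-110)&(J\[...,1\]>-25)&(J\[...,1\]<320)/(J[...,0]>x0)\&(J[...,1]>y0)\&(J[...,1]<320)/; s/def chas(c):/def chas(c,x0=-85,y0=120):/" m.py; python3 -c "
from m import *
for n in('w6','scene0','sc6','side0'):
  c=load(n)
  if n[0]=='w':wristT(c)
  P=chas(c)
  for y in (160,190,220,250,270):
    q=P[abs(P[:,1]-y)<8,0]; print(y,len(q),np.percentile(q,[2,98]).round(1) if len(q) else '',end=' ')
  for x in (-60,-30,0,15):
    q=P[abs(P[:,0]-x)<8,1]; print('x',x,np.percentile(q,[2,98]).round(1) if len(q) else '',end=' ')
  print()
"
```

```text
rim 1735 [-22.9 215.7] [100.8 140.6] 0.94 lo [-73.1 145.9] hi [ 28.2 286.2]
160 127 [-71.5  28.3] 190 133 [-72.4  27.6] 220 69 [-71.8  26.9] 250 141 [-73.3  26.8] 270 118 [-73.3  26.1] x -60 [145.3 285.1] x -30 [145.8 285.8] x 0 [146.5 286.4] x 15 [146.8 286.3] 
rim 249 [-24.3 214.4] [103.4 141.7] 1.03 lo [-75.8 143.7] hi [ 26.4 284.9]
160 14 [-74.5  26.6] 190 17 [-74.2  25.2] 220 16 [-75.8  27. ] 250 19 [-75.6  24.1] 270 19 [-75.4  24.1] x -60 [143.9 284. ] x -30 [144.5 284.4] x 0 [145.2 285.4] x 15 [145.6 284.6] 
rim 232 [-25.2 214.3] [102.3 142.2] 0.8 lo [-76.  143.7] hi [ 25.9 285.3]
160 15 [-74.9  25.9] 190 11 [-73.  26.] 220 14 [-75.9  24.5] 250 18 [-75.6  24.4] 270 18 [-75.8  23.5] x -60 [143.  284.7] x -30 [144.1 285.1] x 0 [144.9 284.7] x 15 [145.9 285.5] 
rim 146 [-23.3 215. ] [100.1 144.1] 0.94 lo [-73.3 143.1] hi [ 27.  286.3]
160 8 [-71.7  26.2] 190 8 [-72.   27.2] 220 5 [-72.7  25.6] 250 6 [-73.9  24. ] 270 7 [-73.5  25.8] x -60 [143.3 284. ] x -30 [142.9 284.4] x 0 [143.7 285.6] x 15 [144.3 287.3]
```

>>> play_rows([
  [[-0.004, -0.02, 0.05, 0, 0, 0, -0.3], [-0.004, -0.02, 0.2, 0, 0, 0, -0.3], [-0.004, -0.02, 0.36, 0, 0, 0, -0.3], [-0.004, -0.02, 0.5, 0, 0, 0, -0.3], [-0.004, -0.02, 0.571, 0, 0, 0, -0.3], [-0.004, -0.02, 0.571, 0, 0, 0, -0.3], [-0.004, -0.02, 0.571, 0, 0, 0, -1], [-0.004, -0.02, 0.571, 0, 0, 0, -1], [-0.004, -0.02, 0.571, 0, 0, 0, -1], [-0.004, -0.02, 0.571, 0, 0, 0, -1]],
], grip_force=30)

```text
time_s: 13.35
ee_pos: [0.5687, 0.2531, 0.0574]
eef_rot: [-3.141, -0.001, -0.205]
force: [-0.2, -3.9, 3.5]
grip_width: 0.0042
grip_force: 2.0
```

>>> play_rows([
  [[0, 0, 0, 0, 0, 0, -1], [0, 0, 0, 0, 0, 0, -1], [0, 0, 0, 0, 0, 0, -1]],
])

```text
time_s: 13.65
ee_pos: [0.5689, 0.253, 0.0573]
eef_rot: [-3.141, -0.001, -0.205]
force: [0.1, -2.5, 6.1]
grip_width: 0.0029
grip_force: 30.0
```

```bash
python3 -c "
from m import *
o=get_obs();print((tojig(o['ee_pos'])*1000).round(1),o['ee_pos'],o['grip_width'],o['grip_force'],o['force'].round(1),o['eef_rot'].round(4))
chas(snap('scene','sc7'))
"
```

```text
[-23.3 285.2] [0.56890008 0.25303517 0.05734747] 0.002904043075090458 29.99249517917633 [ 0.1 -2.5  6.1] [-3.1412e+00 -1.4000e-03 -2.0540e-01]
rim 145 [-26.4 222. ] [103.3 153.5] 0.25 lo [-75.8 146.2] hi [ 25.2 298.1]
```

The wall is gripped at 2.9 mm. I'll slide it to near the fence and stop, leaving a few mm.

>>> play_rows([
  [[0.01, 0.03, 0, 0, 0, 0, -1], [0.03, 0.1, 0, 0, 0, 0, -1], [0.05, 0.18, 0, 0, 0, 0, -1], [0.07, 0.27, 0, 0, 0, 0, -1], [0.09, 0.36, 0, 0, 0, 0, -1], [0.11, 0.45, 0, 0, 0, 0, -1], [0.13, 0.54, 0, 0, 0, 0, -1], [0.145, 0.61, 0, 0, 0, 0, -1], [0.156, 0.65, 0, 0, 0, 0, -1], [0.156, 0.65, 0, 0, 0, 0, -1]],
])

```text
time_s: 14.7
ee_pos: [0.5739, 0.0846, 0.0573]
eef_rot: [-3.142, -0.001, -0.207]
force: [-1.5, -7.1, 7.6]
grip_width: 0.0029
grip_force: 30.0
```

```bash
cat >> m.py <<'E'
def gap(tag):
    o=get_obs();print(o['time_s'],(tojig(o['ee_pos'])*1000).round(1),o['ee_pos'][2].round(4),round(o['grip_width'],4),o['grip_force'],'F',o['force'].round(1),'Fjig',(RJ@o['force'][:2]).round(1),o['eef_rot'].round(4))
    for n in('wrist','scene','side'):
        c=snap(n,n+tag)
        if n=='wrist':wristT(c)
        print(n);P=chas(c,-60,-24);pm(c)
        W=cloud(c);z=W[...,2];J=tojig(W)*1000;H=hsv(c)
        m=(H[...,0]>4)&(H[...,0]<18)&(H[...,1]>170)&(abs(z-.048)<.003)&(J[...,0]<75)&(J[...,0]>-30)
        if m.sum()>5:print('stop top y',np.percentile(J[m][:,1],[2,50,98]).round(1))
        m=(abs(z-.052)<.002)&(J[...,1]>10)&(J[...,1]<130)&(J[...,0]>65)&(J[...,0]<140);print('fence top x',np.percentile(J[m][:,0],[1,99]).round(1) if m.any() else '')
E
python3 -c "
from m import *
gap('8')"
```

```text
14.7 [ 15.4 121.2] 0.0573 0.0029 30.004444420337677 F [-1.5 -7.1  7.6] Fjig [-0.1 -7.2] [-3.1416e+00 -1.5000e-03 -2.0680e-01]
wrist
rim 3287 [21.1 59.2] [152.8  87.5] 89.71 lo [-20.5 -15.6] hi [ 64.8 132.2]
blue 1315 mean [123.5  31.6] lo [114.   26.8] hi [132.6  35.5] z 71.2
fence top x [ 72.8 137.4]
scene
rim 118 [34.5 56.3] [151.2  72.3] 82.74 lo [  3.5 -17.7] hi [ 63.1 134.2]
ytop 17 mean [123.2 -33.9] lo [114.1 -38.8] hi [133.4 -29.8] z 72.4
yall 43 mean [123.3 -33.1] lo [113.4 -38.7] hi [132.8 -29.3] z 65.0
blue 15 mean [124.4  31.9] lo [116.   29.2] hi [131.5  34.8] z 72.3
stop top y [-43.3 -34.1 -29. ]
fence top x [ 70.6 136.7]
side
rim 204 [13.8 53.8] [100.5 144.6] 0.09 lo [-35.8 -18.3] hi [ 63.7 124.9]
ytop 32 mean [123.7 -36.8] lo [113.9 -40.8] hi [133.2 -30. ] z 71.8
yall 73 mean [123.5 -37.6] lo [113.9 -41.9] hi [133.2 -29.1] z 66.0
ptr 8 mean [ 99.7 -36.4] lo [ 93.4 -42.5] hi [104.5 -33.5] z 63.3
blue 27 mean [123.1  29. ] lo [115.1  23.8] hi [131.7  36.5] z 71.8
stop top y [-45.2 -38.6 -27.5]
fence top x [ 72.  137.3]
```

View pics/wrist8.png

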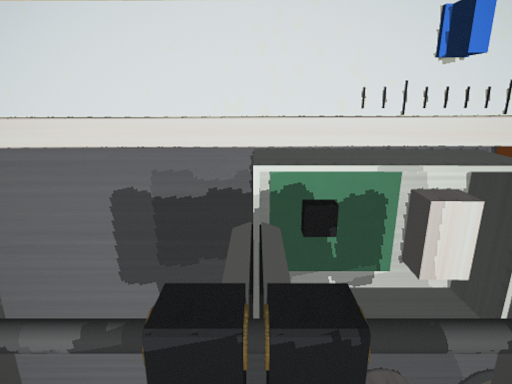

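The view shows the chassis in line with the fence, with about 5 mm left in x and about 10 mm left in y. First I'll close the fence gap while watching the force.

>>> play_rows([
  [[0.008, 0, 0, 0, 0, 0, -1], [0.016, 0, 0, 0, 0, 0, -1], [0.022, 0, 0, 0, 0, 0, -1], [0.022, 0, 0, 0, 0, 0, -1]],
])

```text
time_s: 15.25
ee_pos: [0.5786, 0.0849, 0.0573]
eef_rot: [-3.141, 0.001, -0.206]
force: [-7.7, -0.8, 12.8]
grip_width: 0.0029
grip_force: 30.0
```

>>> play_rows([
  [[0.004, 0, 0, 0, 0, 0, -1], [0.006, 0, 0, 0, 0, 0, -1], [0.006, 0, 0, 0, 0, 0, -1]],
])

```text
time_s: 15.55
ee_pos: [0.5799, 0.0847, 0.0573]
eef_rot: [-3.141, 0.001, -0.206]
force: [-9.5, 0.7, 13.4]
grip_width: 0.0027
grip_force: 30.0
```

```bash
python3 -c "
from m import *
gap('9')"
```

```text
15.55 [ 21.2 122.5] 0.0573 0.0027 30.03998726606369 F [-9.5  0.7 13.4] Fjig [-9.4 -1.2] [-3.1414e+00  9.0000e-04 -2.0590e-01]
wrist
rim 2197 [25.3 60.7] [152.1  85.3] 90.0 lo [-14.9 -14.4] hi [ 67.9 134.5]
blue 1446 mean [124.9  31.6] lo [114.2  26.9] hi [135.1  35.5] z 71.3
fence top x [ 70.5 138. ]
scene
rim 107 [43.4 60. ] [ 55.5 154.3] 3.14 lo [ 11.9 -16.3] hi [ 67.9 135.8]
ytop 17 mean [124.1 -33.7] lo [115.  -37.9] hi [132.9 -29.1] z 72.2
yall 43 mean [123.3 -32.9] lo [113.7 -37.6] hi [132.7 -28.5] z 65.5
blue 14 mean [125.   31.9] lo [116.7  29. ] hi [132.2  33.8] z 72.0
stop top y [-43.  -33.2 -29.9]
fence top x [ 67.  136.5]
side
rim 192 [18.2 53.8] [ 99.4 144.5] 0.0 lo [-30.9 -17.5] hi [ 67.8 125.6]
ytop 30 mean [123.6 -37.2] lo [113.9 -42.3] hi [133.1 -31.9] z 72.5
yall 72 mean [123.5 -37.8] lo [113.9 -43.5] hi [133.1 -30.7] z 66.4
ptr 8 mean [100. -37.] lo [ 93.5 -41. ] hi [104.8 -34. ] z 63.4
blue 24 mean [123.8  29.2] lo [115.1  24.7] hi [131.8  35.1] z 72.1
stop top y [-45.1 -38.2 -28. ]
fence top x [ 71.9 137.4]
```

>>> play_rows([
  [[0.004, 0, -0.002, 0, 0, 0, -1], [0.008, 0, -0.002, 0, 0, 0, -1], [0.008, 0, -0.002, 0, 0, 0, -1]],
])

```text
time_s: 16.0
ee_pos: [0.5812, 0.0844, 0.0573]
eef_rot: [3.141, 0.003, -0.206]
force: [-12.3, 1.0, 12.9]
grip_width: 0.0027
grip_force: 30.0
```

>>> play_rows([
  [[0.003, 0, 0, 0, 0, 0, -1], [0.006, 0, 0, 0, 0, 0, -1], [0.006, 0, 0, 0, 0, 0, -1]],
])

```text
time_s: 16.3
ee_pos: [0.5816, 0.0843, 0.0572]
eef_rot: [3.141, 0.006, -0.206]
force: [-21.1, 1.9, 17.7]
grip_width: 0.0024
grip_force: 30.0
```

Fence contact (21 N). I'll ease off x slightly and slide along towards the stop.

>>> play_rows([
  [[-0.004, 0.006, -0.004, 0, 0, 0, -1], [-0.004, 0.016, -0.004, 0, 0, 0, -1], [-0.004, 0.026, -0.004, 0, 0, 0, -1], [-0.004, 0.032, -0.004, 0, 0, 0, -1], [-0.004, 0.032, -0.004, 0, 0, 0, -1]],
])

```text
time_s: 16.8
ee_pos: [0.58, 0.0769, 0.0573]
eef_rot: [-3.141, 0.003, -0.205]
force: [-6.9, 5.2, -0.1]
grip_width: 0.0024
grip_force: 30.0
```

```bash
python3 -c "
from m import *
gap('10')"
```

```text
16.8 [ 22.9 114.9] 0.0573 0.0024 29.999558329582214 F [-6.9  5.2 -0.1] Fjig [-7.8  3.8] [-3.1411e+00  3.0000e-03 -2.0520e-01]
wrist
rim 1480 [ 6.1 54.3] [159.3  78.4] 71.46 lo [-13.8 -22.4] hi [ 66.6 127.9]
blue 1397 mean [124.8  31.6] lo [114.3  26.8] hi [135.   35.3] z 71.3
fence top x [ 72.1 138. ]
scene
rim 70 [40.8 52.9] [153.3  54.7] 89.37 lo [ 13.8 -23.2] hi [ 67.9 129.7]
ytop 16 mean [123.9 -34.2] lo [114.5 -37.2] hi [133.  -31.2] z 71.7
yall 44 mean [123.5 -32.9] lo [113.7 -37.7] hi [132.5 -28. ] z 65.6
blue 14 mean [123.8  31.4] lo [115.5  28. ] hi [131.5  34.3] z 71.2
stop top y [-42.6 -39.  -37.1]
fence top x [ 69.2 136.7]
side
rim 155 [19.4 52.7] [153.4  95.9] 89.89 lo [-28.4 -23.7] hi [ 65.9 123.1]
ytop 28 mean [123.3 -36.5] lo [113.9 -42.1] hi [133.2 -31.3] z 72.2
yall 72 mean [123.5 -37.4] lo [113.9 -42.2] hi [133.2 -30.5] z 65.7
ptr 8 mean [100.  -36.7] lo [ 93.5 -40.5] hi [104.9 -33.4] z 62.8
blue 26 mean [123.4  29.2] lo [115.2  24.3] hi [131.8  36.5] z 71.4
stop top y [-45.3 -38.2 -27.6]
fence top x [ 71.9 137.4]
```

>>> play_rows([
  [[0, 0.005, 0, 0, 0, 0, -1], [0, 0.01, 0, 0, 0, 0, -1], [0, 0.01, 0, 0, 0, 0, -1]],
])

```text
time_s: 17.25
ee_pos: [0.5795, 0.0746, 0.0573]
eef_rot: [-3.141, 0.003, -0.205]
force: [-6.0, 7.0, -0.5]
grip_width: 0.0025
grip_force: 30.0
```

>>> play_rows([
  [[0, 0.004, 0, 0, 0, 0, -1], [0, 0.004, 0, 0, 0, 0, -1]],
])

```text
time_s: 17.45
ee_pos: [0.5793, 0.0737, 0.0573]
eef_rot: [-3.141, 0.003, -0.205]
force: [-6.5, 5.5, -0.4]
grip_width: 0.0026
grip_force: 30.0
```

>>> play_rows([
  [[0, 0.003, 0, 0, 0, 0, -1], [0, 0.003, 0, 0, 0, 0, -1]],
])

```text
time_s: 17.65
ee_pos: [0.5792, 0.073, 0.0573]
eef_rot: [-3.141, 0.003, -0.205]
force: [-5.1, 6.9, -0.0]
grip_width: 0.0024
grip_force: 30.0
```

>>> play_rows([
  [[0, 0.003, 0, 0, 0, 0, -1], [0, 0.003, 0, 0, 0, 0, -1]],
])

```text
time_s: 17.85
ee_pos: [0.579, 0.0726, 0.0573]
eef_rot: [-3.14, 0.003, -0.205]
force: [-4.5, 9.8, -0.4]
grip_width: 0.0022
grip_force: 30.0
```

>>> play_rows([
  [[0, 0.003, 0, 0, 0, 0, -1], [0, 0.003, 0, 0, 0, 0, -1]],
])

```text
time_s: 18.05
ee_pos: [0.5791, 0.0725, 0.0574]
eef_rot: [-3.139, 0.003, -0.205]
force: [-4.1, 15.5, -1.6]
grip_width: 0.0028
grip_force: 30.0
```

Stop contact (about 15 N), TCP stalled. I'll check, then release.

>>> play_rows([
  [[0, 0, 0, 0, 0, 0, -0.6], [0, 0, 0, 0, 0, 0, -0.5], [0, 0, 0, 0, 0, 0, -0.5], [0, 0, -0.08, 0, 0, 0, -0.5], [0, 0, -0.2, 0, 0, 0, -0.5], [0, 0, -0.35, 0, 0, 0, -0.5], [0, 0, -0.5, 0, 0, 0, -0.4], [0, 0, -0.58, 0, 0, 0, -0.4], [0, 0, -0.58, 0, 0, 0, -0.4]],
])

```text
time_s: 18.95
ee_pos: [0.581, 0.0705, 0.2061]
eef_rot: [-3.14, -0.005, -0.206]
force: [0.8, -0.7, -0.0]
grip_width: 0.0284
grip_force: 0.0
```

```bash
sed -i 's/<68)&(J/<71)\&(J/; s/abs(z-.062)<.003/abs(z-.0625)<.0035/' m.py; python3 -c "
from m import *
gap('11')"
```

```text
18.95 [ 25.2 108.8] 0.2061 0.0284 0.0 F [ 0.8 -0.7 -0. ] Fjig [ 0.9 -0.5] [-3.1403 -0.0053 -0.2058]
wrist
rim 1029 [21.6 44.3] [136.6  98.9] 89.94 lo [-27.5 -23.9] hi [ 70.5 112.6]
ytop 304 mean [124.9 -34.2] lo [114.6 -38.9] hi [135.2 -30.4] z 71.2
yall 587 mean [124.8 -32.4] lo [114.5 -38.6] hi [135.2 -27.9] z 68.9
ptr 113 mean [102.1 -34.3] lo [ 96.1 -37.4] hi [108.  -31.9] z 62.1
blue 266 mean [124.8  31.4] lo [114.7  27.2] hi [134.6  35.1] z 71.3
stop top y [-42.9 -42.3 -38.6]
fence top x [ 72.2 138.3]
scene
rim 156 [19.8 44.9] [101.5 136.7] 0.04 lo [-30.9 -19.8] hi [ 70.3 112.8]
ytop 17 mean [124.2 -33.9] lo [115.  -37.5] hi [133.5 -31.4] z 72.3
yall 43 mean [123.7 -32.7] lo [113.9 -37. ] hi [132.7 -28.6] z 65.2
ptr 7 mean [ 98.  -35.2] lo [ 93.3 -36.7] hi [103.  -32.5] z 62.2
blue 13 mean [124.5  31.6] lo [115.3  28.5] hi [132.5  35.3] z 71.9
fence top x [ 69.  136.4]
side
rim 127 [21.2 45.1] [138.1  99.4] 89.86 lo [-28.3 -23.8] hi [ 70.8 114. ]
ytop 31 mean [123.7 -37.2] lo [114. -41.] hi [133. -31.] z 71.8
yall 72 mean [123.6 -37.8] lo [114.  -42.5] hi [133.1 -30.2] z 66.1
ptr 9 mean [100.3 -36.1] lo [ 93.6 -41.1] hi [104.8 -31.9] z 62.9
blue 25 mean [123.   29.2] lo [115.1  23. ] hi [131.8  34.7] z 71.9
stop top y [-45.3 -38.3 -28.1]
fence top x [ 71.9 137.5]
```

View pics/wrist11.png

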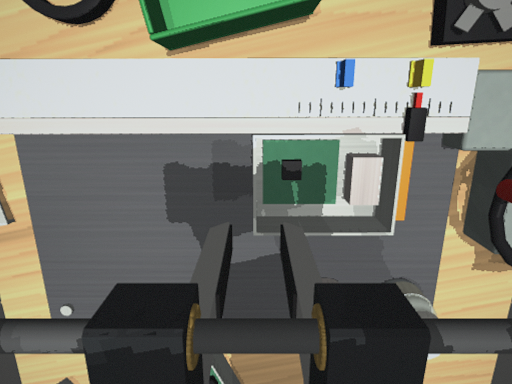

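The final view shows the chassis rim meeting the fence along row 134, and its -y wall against the orange stop (px 400-413). The red pointer (418,100) is in line with the yellow marker (420,72). Numerically, the angle is about 0.1°, the chassis end is at -27.4 against the stop face at about -27, and the pointer is at -34.3 against the marker at -34.2. The gripper is clear, so I'm handing in.

```bash
python3 -c "
from station import workorder
print(workorder.hand_in())"
```

```text
the job is handed in; nothing more can be done
None
```

The job is handed in; the station gave no verdict. My last measurements put the pointer about 0.1 mm from the yellow marker, with the chassis flat, in line and flush against the fence and the stop, and the robot clear.

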